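Bolt the training-block case

ROBOT

A 7-joint arm with a two-finger parallel gripper is mounted at the origin on the work surface. World frame = base frame: x ahead of the robot, y to its left, z up, the work surface at z = 0. Lengths are in mm, angles in rad, forces in N, time in s.
With the tool pointing down it reaches from about 400 to 875 mm from the base axis. Payload 4.4 kg.
Tool frame: the origin (TCP) lies between the finger pads; the fingertips stand ctrl.tcp_to_tips ahead of it and the grasp point (between the pads) lies 8 mm behind it (ctrl.tcp_to_tips is the distance from the TCP to the fingertips, in mm); z points along the fingers, y is the direction in which the jaws open and shut (so a half turn about z gives the same grasp; the last joint's range is limited). The gripper opens to 85 mm and grips with 20 to 120 N. Pads are 22 mm wide; open, the fingers measure 114 mm over their backs; the gripper's body (76 mm by 85 mm) begins 54 mm behind the grasp point. The pads swing forward as they close: fully open they stand 13 mm farther back than shut.
Start: joints at [-1.374, 0.628, 0.038, 1.517, -0.027, 0.996, -0.02], TCP at [168.836, 627.704, 242.313] pointing down, gripper open.
Joint ranges: [-3.06, 3.06], [-0.37, 2.12], [-1.25, 1.32], [0.18, 2.47], [-1.1, 4.24], [0.23, 1.98], [-2.94, 2.94]. Speed limits (rad/s): [2.57, 2.57, 3.14, 3.14, 3.14, 3.14, 3.14].

INTERFACE

Orientations are given as [roll, pitch, yaw] about the fixed x, y, z axes, in that order (R = Rz(yaw) Ry(pitch) Rx(roll)).
In Python, from cell import ctrl gives the robot as it stands.
- The arm moves only by the tool send_rows, never from a script. Its argument "rows" is a list of rows, each an object of numbers: "x", "y", "z": the shift along the world's x, y, z in cm; "roll": the turn about the world's z in degrees; "claw": the closure, from 0 (fully open) to 1 (shut). A call has 1 to 5 rows; each row is the pose to reach, as a shift and turn from the pose commanded when the call began; what a row does not reach only later rows make up. A row lasts 1/12 s, in which the tool goes at most 41.7 mm and 7.16 degrees, less where a joint would pass 70% of its speed; a pose out of reach is approached as far as the arm can. A call with a gripper value outside its range is refused whole. The fingers move at their own pace and stop on an object; the grip force is fixed at half the most. Time passes only in rows, so rows that repeat a pose let the fingers close. It gives the time, the measured TCP pose, the force and the opening at its end, in the units of the state.
- ctrl.read_state(): the state, without advancing time (a new reading comes with each control period).
- ctrl.get_image(name): name is "side" or "top"; returns (picture, depth): 384x512x3 uint8, blue, green, red; 384x512 float32, mm along the optical axis (not along the pixel's ray), 0 where there is no reading.
- ctrl.get_calibration(name): a dict with "intrinsics" (3x3 intrinsics, pixels), "dist_coeffs" ([k1, k2, p1, p2, k3] as OpenCV has them; the pictures are not rectified), "T" (4x4, takes a point from camera to world coordinates). Camera axes: x right, y down, z forward; pixel columns grow to the right and rows downward; lengths in mm; the calibration is good to about 2 mm. A picture is of the moment at which its call begins. get_calibration takes no time and is no camera call.
- ctrl.finish_job(): hands the job in, once; it reports no verdict.
Trained networks look in the newest picture that a camera, given by its name, has taken for a name from the list of things; names that differ only in an ending like _2 or _b are one class to them, and where a whole thing is asked for, a point or a joint stands for the part that bears it (a point fixed in the world has none). Each returns a list of dicts, best first, with "confidence" (0 to 1); they miss things now and then, are a little off and sometimes report something else, mostly with a low value. They report only what shows in the picture. A call takes as long as a camera call. They do not tell look-alikes from the thing itself.
- ctrl.recognise(camera, query): "uv" ([column, row] in pixels, amid what is visible of it).
- ctrl.regions_of(camera, query): "region" (384x512 bool, what is visible of it) and "uv" ([column, row] in pixels, amid what is visible of it).
- ctrl.place_of(camera, query): "uv" ([column, row] in pixels: a listed point, or the origin of a listed thing).
The state is a dict: "clock": time; "qpos": joint angles; "qd": joint speeds; "tau": joint torques, N m; "eef_pos": TCP position; "tool_rot": TCP orientation; "force": force on the tool from outside, world axes, zero at the start; "torque": the same for the moment, N m; "width": finger opening in mm.
Only numpy, scipy, OpenCV 4.12 (cv2) and the standard library are available. Lean on these libraries where they do the work, as an engineer would, in place of code of your own. Each camera call takes 0.05 s, during which the arm holds its last target. There are 200 camera calls.

TASK

Bolt the lid of the plywood training-block case: push the peg on the slotted disc round until the disc's slot lines up with the bolt, then push the bolt by its tab through the slot until its nose is fully home against the end of the keeper. The bolt only slides along the lid; never lift it out of its rails. Leave the block, dowel, mug and adapter where they stand, and finish clear of everything.

Things in the scene. Friction and masses are not known exactly. Their poses are not given: they have to be found in the camera images.
- case: Closed plywood case fixed to the table, 240 (x) x 380 (y) x 70 mm high; its flat lid is the deck. Origin: centre of its underside, z up. The bolt runs along the case's y axis on the line x = 0 and goes home towards +y. On that line lie two rails (y -185 to -13 mm), the disc (centre at y = +40 mm) and the keeper (y +100 to +150 mm).
- disc (a joint): Angle (rad) of the disc about its upright axis, counter-clockwise from above. At 0 and at pi the slot lies along the case's y axis, in line with the bolt; either will do. The peg is on the case's +x side at 0, towards the keeper at pi/2, on the -x side at pi. Starts at 0.6 to 2.54, turns from -1.3 to 4.44, stays where left; about 2 N at the peg turns it. Out of line it blocks the bolt.
- disc_axis (a point): Centre of the steel disc, on its top face, 14 mm above the deck. The disc is 100 mm across and 14 mm thick, from the deck up. Its slot, 22 mm wide, runs right across through the centre, open above and down to the deck, square to the line from axis to peg.
- disc_peg (a point): Centre of the top of the disc's upright peg: a plain steel pin 12 mm in diameter, standing 46 mm above the disc's top face (its top 60 mm above the deck), 36 mm from the disc's axis. The point's axes turn with the disc: x points from the axis out through the peg, y along the slot.
- bolt: Loose steel bolt lying on the deck between two black plastic rails (each 10 mm wide and high, 20 mm apart, open above). Bar 16 mm wide, 140 mm long (its y), 14 mm high, 0.15 to 0.31 kg; nose at +y tapered to 8 mm over 10 mm, upright tab at the tail. Origin: underside, mid-length. Only rails and weight hold it; it slides with 1 to 3 N. Its nose starts 4 to 29 mm short of the disc.
- bolt_nose (a point): Tip of the bolt's nose, at its underside, 70 mm ahead (+y) of the bolt's origin. Fully home it touches keeper_end.
- bolt_tab (a point): Top of the back face of the bolt's tab, 70 mm behind the origin. The tab is 16 mm wide, 12 mm thick and rises from the bar to 58 mm above the deck; its back face is flush with the bolt's tail end, and is what to push on.
- keeper_end (a point): Inner face of the end wall of the black plastic keeper, at deck level on the bolt's line; axes as the case's. The keeper is a pocket 40 mm deep and 22 mm wide inside, 42 mm wide and 17 mm high outside, with a 3 mm bridge over its mouth (20 mm above the deck in all).
- block: Bystander: loose grey training block, 36 mm cube with a stepped top, standing on the deck beside the bolt. Origin: centre of its underside.
- dowel: Bystander: loose upright wooden dowel, 28 mm in diameter, 45 mm tall, standing on the deck on the other side. Origin: centre of its underside.
- mug: Bystander: white mug on the table, 80 mm across, 95 mm tall. Origin: centre of its underside.
- adapter: Bystander: steel prosthesis tube adapter on the table, 60 mm base, 64 mm tall. Origin: centre of its underside.
Not all that is in view belongs to the job. What is shaped like the bolt but purple is not meant.

How it is judged:
By the outcome, as a careful person would: the job done as asked, in the order asked, and still so for the second after the job is handed in, with the robot touching nothing.
It also fails if it takes over 46 s, if anything falls off the work surface, if the arm or the gripper's body presses on something with over 40 N, if the wrist force passes 120 N, or if a joint passes its speed limit or range.

## Working session

There is one attempt and no reset: what is moved stays moved. The work goes in short steps, Python scripts to look and compute and a tool call to move; the robot and the scene stay as the last step left them, time stands still between calls to the robot, and variables do not carry over. Pictures are saved under pics/ and viewed, on a budget of 10 in all, crops included, one or two more only if the job needs it, and the job is handed in when it is done.

Besides the shell and the picture viewer there is one more tool, called after ">>>" by a JSON object that holds its "api" and its "payload". send_rows: Moves the arm, as the interface text tells. Its arguments: {"type":"object","properties":{"rows":{"type":"array"}},"required":["rows"]}

```bash
mkdir -p pics
cat > h.py <<'E'
import numpy as np, cv2
from cell import ctrl
def ray(cam,uv):
    c=ctrl.get_calibration(cam);K=np.array(c["intrinsics"],float);d=np.array(c["dist_coeffs"],float);T=np.array(c["T"],float)
    n=cv2.undistortPoints(np.array([[uv]],float),K,d)[0,0]
    return T[:3,3],T[:3,:3]@np.array([n[0],n[1],1.])
def at_z(cam,uv,z):
    o,r=ray(cam,uv); return o+r*(z-o[2])/r[2]
def at_d(cam,uv,D):
    o,r=ray(cam,uv); u,v=np.round(uv).astype(int); return o+r*np.median(D[v-1:v+2,u-1:u+2])
def proj(cam,P):
    c=ctrl.get_calibration(cam);T=np.linalg.inv(np.array(c["T"],float))
    return cv2.projectPoints(np.array(P,float).reshape(-1,1,3),cv2.Rodrigues(T[:3,:3])[0],T[:3,3],np.array(c["intrinsics"],float),np.array(c["dist_coeffs"],float))[0][:,0]
E
python3 - <<'E'
from h import *
print(ctrl.read_state(),ctrl.tcp_to_tips)
for c in("top","side"):
    im,D=ctrl.get_image(c); cv2.imwrite(f"pics/{c}0.png",im); np.save(c+"D.npy",D)
    print(c,ctrl.get_calibration(c)["T"][:3] if 0 else np.round(np.array(ctrl.get_calibration(c)["T"])[:3,3]))
    for q in("case","disc_axis","disc_peg","bolt","bolt_nose","bolt_tab","keeper_end","block","dowel","mug","adapter"):
        for r in ctrl.place_of(c,q)[:3]:
            print(c,q,np.round(r["uv"]),round(r["confidence"],2),np.round(at_d(c,r["uv"],D)))
E
```

```text
{'clock': 0.0, 'qpos': array([-1.37381859,  0.62930427,  0.03844753,  1.5183757 , -0.02695497,
        0.99633102, -0.01998222]), 'qd': array([ 0.00070484,  0.00020561, -0.00021775,  0.00170693, -0.00047124,
       -0.00040586,  0.00049688]), 'tau': array([-6.26925048e-04, -5.63382411e+01,  1.22588307e+00, -1.93451339e+01,
        1.09504117e-02,  1.00495797e-02,  2.40972673e-05]), 'eef_pos': array([168.67414444, 627.09594646, 241.41386908]), 'tool_rot': array([-3.13969337e+00,  6.43076787e-05,  2.87885258e+00]), 'force': array([-0.13767216, -0.38344428,  0.39300415]), 'torque': array([ 0.004679  , -0.02347094, -0.00547287]), 'width': 85.49724670863394} 11.0
top [ 427.  -24. 1326.]
top case [246. 198.] 0.86 [510.  -3.  84.]
top disc_axis [237. 191.] 0.83 [532.  27.  72.]
top disc_peg [223. 192.] 0.6 [524.  64. 130.]
top disc_peg [276. 204.] 0.36 [491. -93.  81.]
top bolt [323. 279.] 0.77 [ 254. -243.   15.]
top bolt [211. 115.] 0.73 [788. 112.  14.]
top bolt [344. 144.] 0.65 [ 689. -322.   15.]
top bolt_nose [272. 129.] 0.61 [742. -87.   0.]
top bolt_nose [342. 158.] 0.59 [ 640. -314
[... 637 characters left out ...]
0.74 [571. 170.  72.]
side bolt [362. 216.] 0.79 [ 817. -132.   15.]
side bolt [176. 320.] 0.68 [ 252. -252.    8.]
side bolt_nose [251. 206.] 0.91 [516. -47.  84.]
side bolt_nose [201. 299.] 0.75 [ 315. -226.   16.]
side bolt_nose [349. 284.] 0.71 [ 630. -321.    9.]
side bolt_tab [261. 220.] 0.91 [ 487. -164.  129.]
side bolt_tab [408. 255.] 0.72 [ 830. -302.    1.]
side bolt_tab [325. 174.] 0.66 [814.  53.  56.]
side keeper_end [239. 179.] 0.84 [541.  89.  86.]
side block [218. 235.] 0.86 [ 397. -122.   85.]
side dowel [287. 210.] 0.74 [ 590. -102.   84.]
side mug [213. 159.] 0.97 [557. 350.  22.]
side mug [239. 166.] 0.35 [633. 305.   1.]
side adapter [352. 344.] 0.75 [ 537. -453.   15.]
```

Run:
```python
import cv2
a=cv2.imread("pics/top0.png")[120:270,160:340];cv2.imwrite("pics/top_c.png",cv2.resize(a,(720,600),interpolation=3))
a=cv2.imread("pics/side0.png")[110:290,180:400];cv2.imwrite("pics/side_c.png",cv2.resize(a,(733,600),interpolation=3))
```

```text
(no output)
```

View pics/top_c.png

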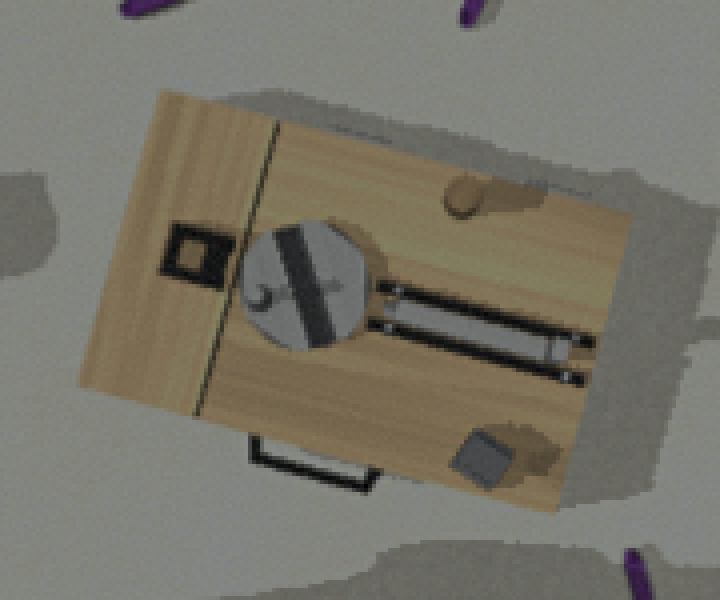

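View pics/side_c.png

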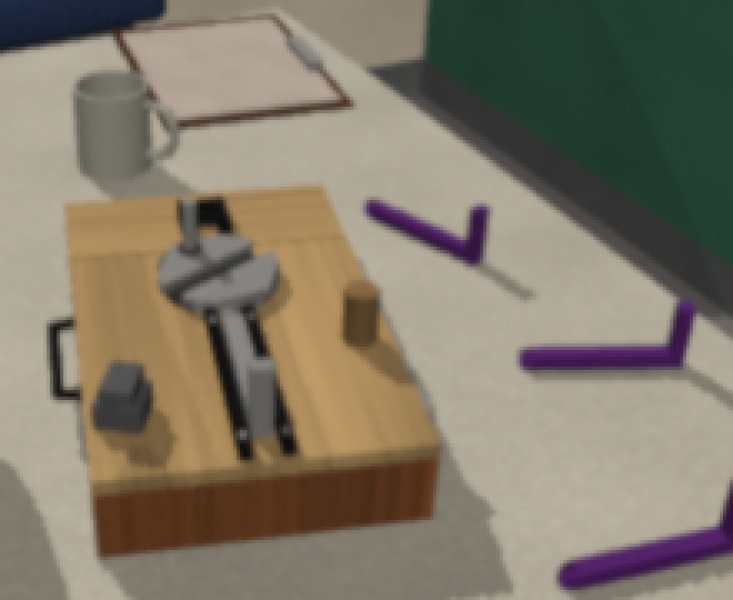

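View pics/top0.png

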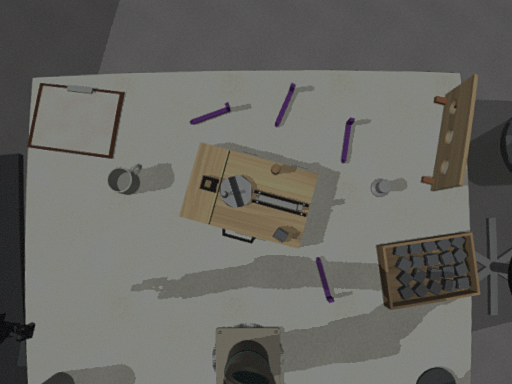

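```bash
cat >> h.py <<'E'
def case_frame():
    z=np.load("frame.npy"); return z[:2],z[2]
def w(p,c=None):   # case xy -> world xy
    c,y=case_frame(); R=np.array([[np.cos(y),-np.sin(y)],[np.sin(y),np.cos(y)]]); return c+R@np.array(p,float)
def ci(P):
    c,y=case_frame(); R=np.array([[np.cos(y),-np.sin(y)],[np.sin(y),np.cos(y)]]); return R.T@(np.array(P,float)[:2]-c)
E
python3 - <<'E'
from h import *
f=lambda p:(160+(p[0]+.5)/4-.5,120+(p[1]+.5)/4-.5)
P=lambda p,z:at_z("top",f(p),z)[:2]
# lid corners: model (+120,+190),(+120,-190),(-120,-190),(-120,+190)
C=np.array([P(p,70) for p in[(163,90),(633,213),(556,513),(79,386)]])
M=np.array([(120,190),(120,-190),(-120,-190),(-120,190)],float)
H=(M-M.mean(0)).T@(C-C.mean(0)); yaw=np.arctan2(H[0,1]-H[1,0],H[0,0]+H[1,1])
np.save("frame.npy",[*C.mean(0),yaw]); print("case",C.mean(0),np.degrees(yaw))
print("resid",[np.round(ci(c)-m,1) for c,m in zip(C,M)])
D=np.load("topD.npy");print("deck z",at_d("top",f((350,400)),D)[2])
for n,p,z in[("disc",(305,285),84),("slotA",(287,228),84),("slotB",(318,345),84),("peg",(254,296),130),("keeperhole",(192,250),75),("tabtop",(558,347),128),("nose",(384,302),84),("dowel",(463,190),115),("block",(482,458),106),("railL",(593,341),80),("railR",(370,325),80)]:
    print(n,np.round(ci(P(p,z)),1))
S=np.load("sideD.npy");g=lambda p:(180+p[0]/3.333,110+p[1]/3.333)
print("side: pegtop",ci(at_z("side",g((188,204)),130)),"tabtop",ci(at_z("side",g((261,362)),128)),"disc",ci(at_z("side",g((219,273)),84)))
print("side corners",[np.round(ci(at_z("side",g(p),70)),1) for p in[(66,204),(323,187),(438,447),(93,488)]])
for q in["peg0",(0,110)]:pass
print("start peg w",w((0,76)),"end",w((-36,40)),"tab",w((0,-165)))
E
```

```text
case [521.80427975 -10.33217055] -15.51064964623379
resid [array([-0.8, -1.6]), array([-0.4,  0.9]), array([0.8, 1.1]), array([ 0.4, -0.4])]
deck z 70.6826910127586
disc [-0.6 40.7]
slotA [38.  65.4]
slotB [-42.2  19.3]
peg [-21.2  71.8]
keeperhole [  3.8 132.3]
tabtop [-1.00e-01 -1.53e+02]
nose [  2.3 -20.7]
dowel [ 96.1 -56.6]
block [ -92.9 -121.1]
railL [  14.7 -182.3]
railR [-17.2 -14.8]
side: pegtop [-18.50839298  67.6207582 ] tabtop [   1.42105728 -151.12414075] disc [ 1.10769292 31.9720835 ]
side corners [array([-115. ,  192.4]), array([123. , 185.9]), array([ 118.1, -190.4]), array([-117.4, -192.6])]
start peg w [542.12800844  62.89996756] end [497.81207154  37.83808941] tab [ 477.68039509 -169.32299671]
```

>>> {"api": "send_rows", "payload": {"rows": [{"x":2.5,"y":-3.3,"roll":7,"claw":1},{"x":5,"y":-6.6,"roll":14,"claw":1},{"x":7.5,"y":-10,"roll":21,"claw":1},{"x":9.8,"y":-13.5,"roll":28,"claw":1},{"x":12,"y":-17,"roll":35,"claw":1}]}}

```text
$.rows[0]: bad value
```

>>> {"api": "send_rows", "payload": {"rows": [{"x":2.3,"y":-3.4,"roll":7,"claw":1},{"x":4.6,"y":-6.8,"roll":14,"claw":1},{"x":6.9,"y":-10.2,"roll":21,"claw":1},{"x":9.2,"y":-13.6,"roll":25,"claw":1},{"x":11.5,"y":-17,"roll":25,"claw":1}]}}

```text
$.rows[0]: bad value
```

>>> {"api": "send_rows", "payload": {"rows": [{"x":2.3,"y":-3.4,"claw":1},{"x":4.6,"y":-6.8,"claw":1},{"x":6.9,"y":-10.2,"claw":1},{"x":9.2,"y":-13.6,"z":-2,"claw":1},{"x":11.5,"y":-17,"z":-4,"claw":1}]}}

```text
$.rows[0]: bad value
```

>>> {"api": "send_rows", "payload": {"rows": [{"x":2.5,"y":-3.3,"z":0,"roll":7,"claw":1},{"x":5,"y":-6.6,"z":0,"roll":14,"claw":1},{"x":7.5,"y":-10,"z":0,"roll":21,"claw":1},{"x":9.8,"y":-13.5,"z":0,"roll":28,"claw":1},{"x":12,"y":-17,"z":0,"roll":35,"claw":1}]}}

```text
clock: 1.62
eef_pos: [289.7, 456.5, 242.4]
tool_rot: [3.142, 0.001, -2.787]
force: [0.5, -0.2, 0.2]
width: 25.6
```

>>> {"api": "send_rows", "payload": {"rows": [{"x":2.3,"y":-3.4,"z":0,"roll":7,"claw":1},{"x":4.6,"y":-6.8,"z":0,"roll":14,"claw":1},{"x":6.9,"y":-10.2,"z":0,"roll":21,"claw":1},{"x":9.2,"y":-13.6,"z":0,"roll":25,"claw":1},{"x":11.5,"y":-17,"z":0,"roll":25,"claw":1}]}}

```text
clock: 2.03
eef_pos: [404.6, 286.3, 242.6]
tool_rot: [3.142, 0.001, -2.354]
force: [1.3, 0.3, 0.1]
width: 0.1
```

>>> {"api": "send_rows", "payload": {"rows": [{"x":2.3,"y":-3.4,"z":0,"roll":0,"claw":1},{"x":4.6,"y":-6.8,"z":0,"roll":0,"claw":1},{"x":6.9,"y":-10.2,"z":0,"roll":0,"claw":1},{"x":9.2,"y":-13.6,"z":-2,"roll":0,"claw":1},{"x":11.5,"y":-17,"z":-4,"roll":0,"claw":1}]}}

```text
clock: 2.45
eef_pos: [516.6, 122.2, 206.6]
tool_rot: [-3.14, 0.003, -2.358]
force: [-0.5, 0.8, -1.2]
width: -0.1
```

>>> {"api": "send_rows", "payload": {"rows": [{"x":1.2,"y":-1.6,"z":-1,"roll":0,"claw":1},{"x":2.3,"y":-3.3,"z":-2.5,"roll":0,"claw":1},{"x":2.3,"y":-3.3,"z":-4.3,"roll":0,"claw":1},{"x":2.3,"y":-3.3,"z":-4.3,"roll":0,"claw":1}]}}

```text
clock: 2.78
eef_pos: [536.3, 88.8, 160.0]
tool_rot: [3.139, -0.005, -2.36]
force: [0.1, 0.4, 0.2]
width: -0.1
```

```bash
cat > look.py <<'E'
import sys
from h import *
n=sys.argv[1]; out=[]
s=ctrl.read_state(); print("tcp",s["eef_pos"],"case",ci(s["eef_pos"]),s["clock"],s["force"])
for c,(r0,r1,c0,c1) in dict(top=(140,250,180,320),side=(130,270,180,320)).items():
    im,D=ctrl.get_image(c); cv2.imwrite(f"pics/{c}_{n}_full.png",im)
    out.append(cv2.resize(im[r0:r1,c0:c1],(400,int(400*(r1-r0)/(c1-c0))),interpolation=cv2.INTER_CUBIC))
h=max(o.shape[0] for o in out)
cv2.imwrite(f"pics/{n}.png",np.hstack([cv2.copyMakeBorder(o,0,h-o.shape[0],0,0,cv2.BORDER_CONSTANT) for o in out]))
E
python3 look.py a
```

```text
tcp [536.27795913  88.78704431 160.00070785] case [-12.55965189  99.37988375] 2.7833 [0.13455631 0.37698797 0.18122484]
```

View pics/a.png

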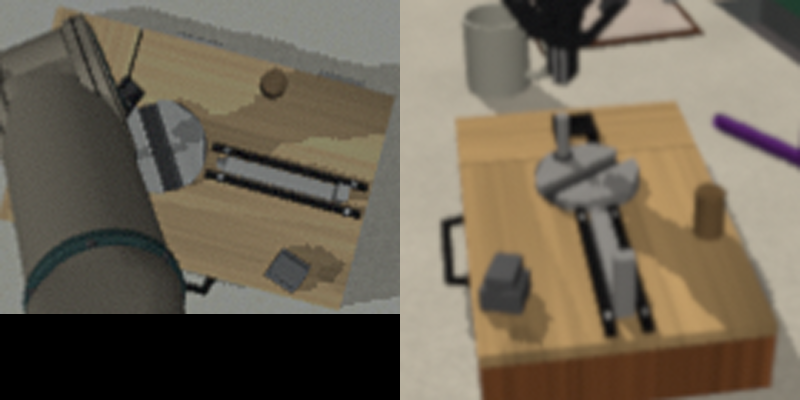

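>>> {"api": "send_rows", "payload": {"rows": [{"x":0,"y":0,"z":0,"roll":0,"claw":1},{"x":0,"y":0,"z":-2,"roll":0,"claw":1},{"x":0,"y":0,"z":-4,"roll":0,"claw":1},{"x":0,"y":0,"z":-5,"roll":0,"claw":1},{"x":0,"y":0,"z":-5,"roll":0,"claw":1}]}}

```text
clock: 3.3
eef_pos: [536.4, 91.6, 111.9]
tool_rot: [3.14, -0.002, -2.356]
force: [-0.4, -0.6, 0.6]
width: 0.1
```

Run:
```python
from h import *
print("tip earlier proj",proj("side",[536.3,88.8,149]))
s=ctrl.read_state();p=s["eef_pos"];print(p,ci(p),s["force"])
n=np.array([-.49,-.87]); 
for a in(0,10,20,30,40,47):print(a,w(np.array([-6,97])+n*a))
```

```text
tip earlier proj [[236.89493825 159.42756928]]
[536.3908333   91.60773877 111.88739572] [-13.20519153 102.1280352 ] [-0.38915968 -0.57624589  0.62089459]
0 [541.96229099  84.73966851]
10 [534.91421315  77.66686152]
20 [527.8661353   70.59405454]
30 [520.81805745  63.52124755]
40 [513.76997961  56.44844056]
47 [508.83632511  51.49747567]
```

>>> {"api": "send_rows", "payload": {"rows": [{"x":0.56,"y":-0.7,"z":-0.2,"roll":0,"claw":1},{"x":0.56,"y":-0.7,"z":-0.2,"roll":0,"claw":1},{"x":-0.15,"y":-1.4,"z":-0.2,"roll":0,"claw":1},{"x":-0.5,"y":-1.75,"z":-0.2,"roll":0,"claw":1},{"x":-0.85,"y":-2.1,"z":-0.2,"roll":0,"claw":1}]}}

```text
clock: 3.72
eef_pos: [529.5, 71.6, 111.8]
tool_rot: [3.141, 0.004, -2.357]
force: [1.5, 6.0, 1.8]
width: -0.2
```

>>> {"api": "send_rows", "payload": {"rows": [{"x":-0.4,"y":-0.4,"z":0,"roll":0,"claw":1},{"x":-0.8,"y":-0.8,"z":0,"roll":0,"claw":1},{"x":-1.2,"y":-1.2,"z":0,"roll":0,"claw":1},{"x":-1.5,"y":-1.5,"z":0,"roll":0,"claw":1},{"x":-1.5,"y":-1.5,"z":0,"roll":0,"claw":1}]}}

```text
clock: 4.13
eef_pos: [513.5, 53.3, 111.1]
tool_rot: [-3.141, -0.001, -2.359]
force: [-0.4, -0.2, -0.2]
width: 0.1
```

```bash
python3 look.py b
```

```text
tcp [513.48768728  53.31841915 111.08725241] case [-25.03498901  59.10848166] 4.1333 [-0.3934897  -0.20005566 -0.23114589]
```

View pics/b.png

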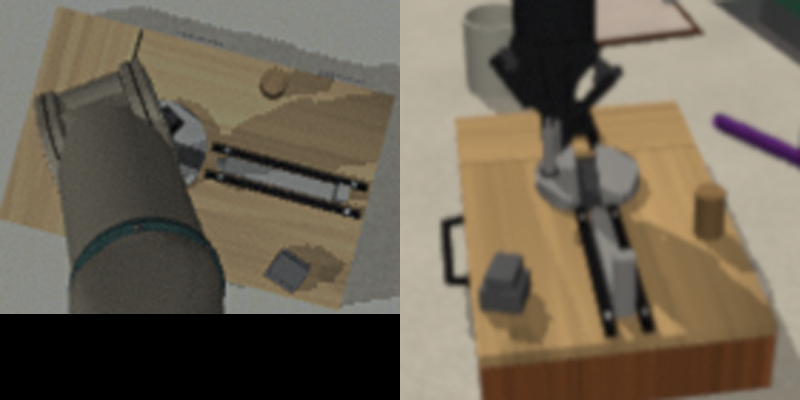

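Run:
```python
from h import *
im=cv2.imread("pics/side_b_full.png")[160:220,215:275]
cv2.imwrite("pics/b2.png",cv2.resize(im,(600,600),interpolation=cv2.INTER_CUBIC))
def q(cx,cy,z):
    return np.round((proj("side",[*w((cx,cy)),z])[0]-[215,160]+.5)*10-.5)
for th in(160,170,180,190):
    t=np.radians(th);d=np.array([np.cos(t),np.sin(t)]);s=np.array([-d[1],d[0]])
    c=np.array([0,40]);print(th,"pegbase",q(*(c+36*d),84),"pegtop",q(*(c+36*d),130),"slot",[q(*(c+a*48.7*s+b*11*d),84).tolist() for a in(1,-1) for b in(-1,1)])
```

```text
160 pegbase [174. 295.] pegtop [169. 149.] slot [[308.0, 410.0], [225.0, 402.0], [375.0, 222.0], [299.0, 214.0]]
170 pegbase [170. 308.] pegtop [166. 161.] slot [[341.0, 408.0], [257.0, 408.0], [346.0, 217.0], [268.0, 216.0]]
180 pegbase [171. 320.] pegtop [167. 172.] slot [[373.0, 403.0], [290.0, 410.0], [315.0, 214.0], [238.0, 221.0]]
190 pegbase [176. 332.] pegtop [172. 184.] slot [[402.0, 394.0], [323.0, 410.0], [285.0, 215.0], [210.0, 228.0]]
```

View pics/b2.png

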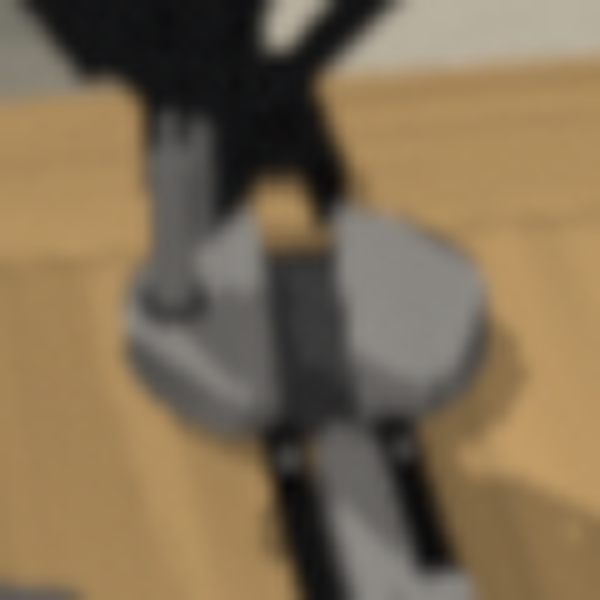

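>>> {"api": "send_rows", "payload": {"rows": [{"x":-0.2,"y":-0.2,"z":0,"roll":0,"claw":1},{"x":-0.37,"y":-0.37,"z":0,"roll":0,"claw":1},{"x":-0.37,"y":-0.37,"z":0,"roll":0,"claw":1},{"x":-0.37,"y":-0.37,"z":0,"roll":0,"claw":1}]}}

```text
clock: 4.57
eef_pos: [510.8, 51.1, 110.9]
tool_rot: [-3.141, 0.0, -2.357]
force: [2.4, 0.3, 1.6]
width: -0.6
```

```bash
python3 look.py c; python3 -c "
import cv2
im=cv2.imread('pics/side_c_full.png')[160:220,215:275]
cv2.imwrite('pics/c2.png',cv2.resize(im,(600,600),interpolation=cv2.INTER_CUBIC))"
```

```text
tcp [510.84433098  51.07139551 110.87242597] case [-26.98118288  56.23641322] 4.5667 [2.40001354 0.29137362 1.62557238]
```

View pics/c2.png

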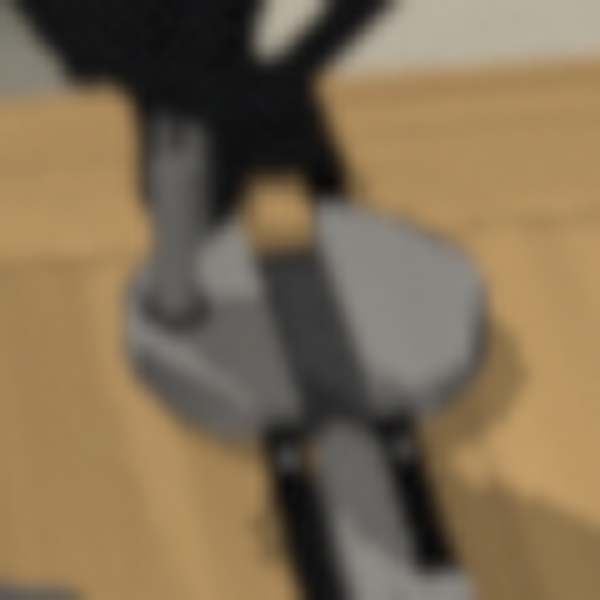

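>>> {"api": "send_rows", "payload": {"rows": [{"x":0.7,"y":0.7,"z":0,"roll":0,"claw":1},{"x":1.2,"y":1.2,"z":1,"roll":0,"claw":1},{"x":1.2,"y":1.2,"z":4,"roll":0,"claw":1},{"x":1.2,"y":1.2,"z":7.5,"roll":0,"claw":1},{"x":1.2,"y":1.2,"z":7.5,"roll":0,"claw":1}]}}

```text
clock: 5.08
eef_pos: [525.2, 64.7, 190.7]
tool_rot: [-3.137, 0.006, -2.357]
force: [1.3, 0.1, 1.3]
width: -0.0
```

>>> {"api": "send_rows", "payload": {"rows": [{"x":-0.7,"y":-3.8,"z":0,"roll":7,"claw":1},{"x":-1.4,"y":-7.6,"z":0,"roll":14,"claw":1},{"x":-2.1,"y":-11.4,"z":0,"roll":21,"claw":1},{"x":-2.8,"y":-15.2,"z":0,"roll":28,"claw":1},{"x":-3.5,"y":-19,"z":0,"roll":30,"claw":1}]}}

```text
clock: 5.5
eef_pos: [486.2, -127.7, 185.5]
tool_rot: [3.139, -0.0, -1.827]
force: [0.5, 0.1, -0.6]
width: 0.1
```

>>> {"api": "send_rows", "payload": {"rows": [{"x":-0.7,"y":-3.1,"z":0,"roll":0,"claw":1},{"x":-1.4,"y":-6,"z":0,"roll":0,"claw":1},{"x":-1.4,"y":-6,"z":-2,"roll":0,"claw":1},{"x":-1.4,"y":-6,"z":-3,"roll":0,"claw":1},{"x":-1.4,"y":-6,"z":-3,"roll":0,"claw":1}]}}

```text
clock: 5.92
eef_pos: [471.5, -185.5, 153.6]
tool_rot: [3.136, 0.001, -1.833]
force: [0.2, -0.1, 1.3]
width: 0.3
```

```bash
python3 look.py d; python3 -c "
import cv2
im=cv2.imread('pics/side_d_full.png')[150:270,200:300]
cv2.imwrite('pics/d2.png',cv2.resize(im,(500,600),interpolation=cv2.INTER_CUBIC))"
```

```text
tcp [ 471.49454619 -185.50632851  153.6210373 ] case [  -1.63285916 -182.24815137] 5.9167 [ 0.24721282 -0.10553156  1.31666668]
```

View pics/d2.png

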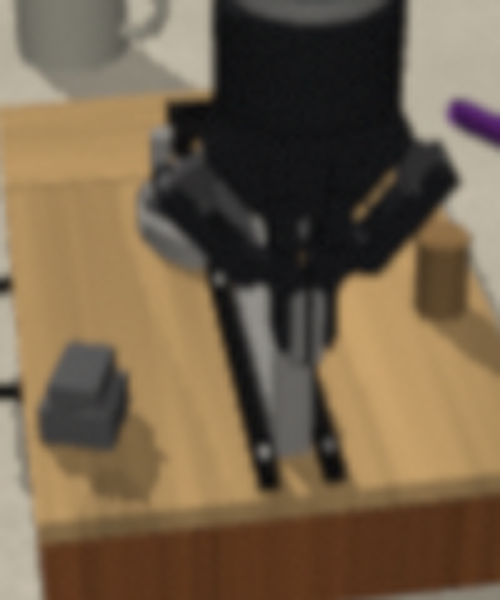

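>>> {"api": "send_rows", "payload": {"rows": [{"x":0.05,"y":-0.5,"z":0,"roll":0,"claw":1},{"x":0.05,"y":-0.5,"z":-2,"roll":0,"claw":1},{"x":0.05,"y":-0.5,"z":-4.7,"roll":0,"claw":1},{"x":0.05,"y":-0.5,"z":-4.7,"roll":0,"claw":1},{"x":0.05,"y":-0.5,"z":-4.7,"roll":0,"claw":1}]}}

```text
clock: 6.43
eef_pos: [473.6, -190.8, 108.7]
tool_rot: [3.14, 0.0, -1.832]
force: [0.1, -0.8, 0.8]
width: -0.3
```

Run:
```python
from h import *
s=ctrl.read_state();p=s["eef_pos"];print(p,ci(p),s["force"])
for y in(-185,-165,-140,-100,-60,-20,-11):print(y,(w((-.5,y))-p[:2])/10)
```

```text
[ 473.63996023 -190.81082756  108.69467461] [   1.85293632 -186.7857434 ] [ 0.10832109 -0.75984357  0.75163055]
-185 [-0.17897052  0.23499243]
-165 [0.35586445 2.16215396]
-140 [1.02440815 4.57110587]
-100 [2.09407809 8.42542893]
-60 [ 3.16374802 12.27975199]
-20 [ 4.23341795 16.13407505]
-11 [ 4.47409368 17.00129773]
```

>>> {"api": "send_rows", "payload": {"rows": [{"x":0,"y":1,"z":0,"roll":0,"claw":1},{"x":0.3,"y":2,"z":0,"roll":0,"claw":1},{"x":0.55,"y":3,"z":0,"roll":0,"claw":1},{"x":0.8,"y":3.8,"z":0,"roll":0,"claw":1},{"x":1.0,"y":4.5,"z":0,"roll":0,"claw":1}]}}

```text
clock: 6.85
eef_pos: [484.8, -145.6, 109.7]
tool_rot: [-3.14, -0.0, -1.832]
force: [-1.3, -2.7, 2.5]
width: 0.0
```

>>> {"api": "send_rows", "payload": {"rows": [{"x":0.13,"y":0.48,"z":0,"roll":0,"claw":1},{"x":0.27,"y":0.96,"z":0,"roll":0,"claw":1},{"x":0.4,"y":1.44,"z":0,"roll":0,"claw":1},{"x":0.53,"y":1.92,"z":0,"roll":0,"claw":1},{"x":0.67,"y":2.4,"z":0,"roll":0,"claw":1}]}}

```text
clock: 7.27
eef_pos: [490.6, -122.5, 108.8]
tool_rot: [3.141, -0.0, -1.834]
force: [-0.4, -2.3, 0.9]
width: 0.3
```

>>> {"api": "send_rows", "payload": {"rows": [{"x":0.27,"y":0.96,"z":0,"roll":0,"claw":1},{"x":0.53,"y":1.92,"z":0,"roll":0,"claw":1},{"x":0.8,"y":2.88,"z":0,"roll":0,"claw":1},{"x":1.07,"y":3.84,"z":0,"roll":0,"claw":1},{"x":1.33,"y":4.8,"z":0,"roll":0,"claw":1}]}}

```text
clock: 7.68
eef_pos: [504.1, -73.0, 108.7]
tool_rot: [3.141, 0.001, -1.833]
force: [-0.5, -0.7, -0.4]
width: 0.1
```

```bash
python3 look.py e; python3 -c "
import cv2
im=cv2.imread('pics/side_e_full.png')[150:270,200:300]
cv2.imwrite('pics/e2.png',cv2.resize(im,(500,600),interpolation=cv2.INTER_CUBIC))"
```

```text
tcp [504.12050841 -72.99504178 108.68243249] case [ -0.28259462 -65.10968698] 7.6833 [-0.46323943 -0.6942893  -0.38750851]
```

View pics/e2.png

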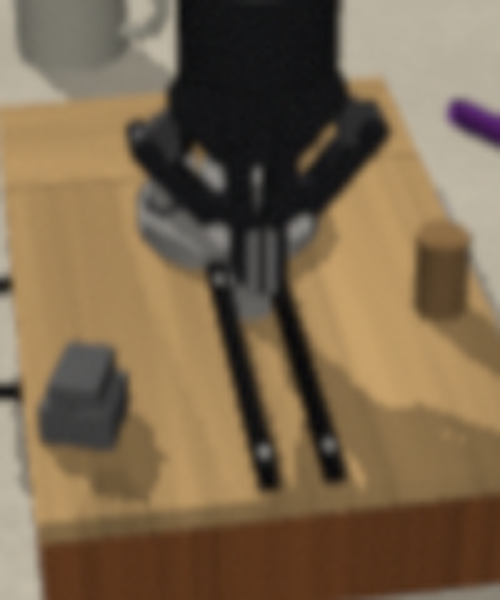

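>>> {"api": "send_rows", "payload": {"rows": [{"x":0.25,"y":0.9,"z":0,"roll":0,"claw":1},{"x":0.5,"y":1.8,"z":0,"roll":0,"claw":1},{"x":0.72,"y":2.6,"z":0,"roll":0,"claw":1},{"x":0.92,"y":3.3,"z":0,"roll":0,"claw":1},{"x":1.1,"y":4.0,"z":0,"roll":0,"claw":1}]}}

```text
clock: 8.2
eef_pos: [515.1, -33.8, 108.8]
tool_rot: [3.142, 0.0, -1.833]
force: [0.1, -0.3, 0.2]
width: 0.1
```

>>> {"api": "send_rows", "payload": {"rows": [{"x":0.08,"y":0.3,"z":0,"roll":0,"claw":1},{"x":0.16,"y":0.6,"z":0,"roll":0,"claw":1},{"x":0.21,"y":0.8,"z":0,"roll":0,"claw":1},{"x":0.26,"y":1.0,"z":0,"roll":0,"claw":1},{"x":0.26,"y":1.0,"z":0,"roll":0,"claw":1}]}}

```text
clock: 8.62
eef_pos: [517.6, -24.4, 108.9]
tool_rot: [-3.141, 0.0, -1.834]
force: [0.3, -0.4, -0.4]
width: -0.1
```

```bash
python3 look.py f
```

```text
tcp [517.58439909 -24.43914668 108.85282809] case [ -0.29374378 -14.7216807 ] 8.6167 [ 0.29157992 -0.37756321 -0.4050742 ]
```

>>> {"api": "send_rows", "payload": {"rows": [{"x":0.04,"y":0.15,"z":0,"roll":0,"claw":1},{"x":0.07,"y":0.25,"z":0,"roll":0,"claw":1},{"x":0.09,"y":0.35,"z":0,"roll":0,"claw":1},{"x":0.09,"y":0.35,"z":0,"roll":0,"claw":1}]}}

```text
clock: 9.05
eef_pos: [518.4, -21.1, 108.8]
tool_rot: [-3.142, 0.0, -1.834]
force: [-0.5, -2.3, 0.8]
width: 0.0
```

>>> {"api": "send_rows", "payload": {"rows": [{"x":0.03,"y":0.1,"z":0,"roll":0,"claw":1},{"x":0.05,"y":0.2,"z":0,"roll":0,"claw":1},{"x":0.05,"y":0.2,"z":0,"roll":0,"claw":1}]}}

```text
clock: 9.3
eef_pos: [519.0, -18.9, 108.8]
tool_rot: [-3.141, 0.0, -1.833]
force: [-0.5, -1.1, 0.0]
width: 0.1
```

>>> {"api": "send_rows", "payload": {"rows": [{"x":0.03,"y":0.1,"z":0,"roll":0,"claw":1},{"x":0.05,"y":0.2,"z":0,"roll":0,"claw":1},{"x":0.05,"y":0.2,"z":0,"roll":0,"claw":1}]}}

```text
clock: 9.55
eef_pos: [519.0, -18.6, 108.8]
tool_rot: [3.141, -0.002, -1.835]
force: [-1.5, -4.9, 2.0]
width: -0.0
```

```bash
python3 look.py g; python3 -c "
import cv2
im=cv2.imread('pics/side_g_full.png')[140:230,200:290]
cv2.imwrite('pics/g2.png',cv2.resize(im,(600,600),interpolation=cv2.INTER_CUBIC))"
```

```text
tcp [519.00563701 -18.64989322 108.84627601] case [-0.47241385 -8.76320356] 9.55 [-1.52369221 -4.8865616   2.0250209 ]
```

View pics/g2.png

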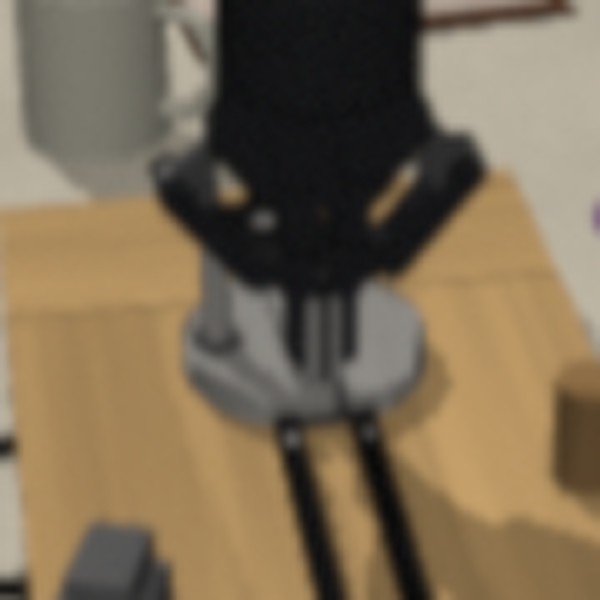

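>>> {"api": "send_rows", "payload": {"rows": [{"x":0.03,"y":0.1,"z":0,"roll":0,"claw":1},{"x":0.08,"y":0.3,"z":0,"roll":0,"claw":1},{"x":0.11,"y":0.4,"z":0,"roll":0,"claw":1},{"x":0.11,"y":0.4,"z":0,"roll":0,"claw":1}]}}

```text
clock: 9.98
eef_pos: [518.9, -18.6, 108.9]
tool_rot: [3.14, -0.008, -1.837]
force: [-3.5, -12.1, 6.0]
width: -0.4
```

>>> {"api": "send_rows", "payload": {"rows": [{"x":-0.5,"y":-2,"z":0,"roll":0,"claw":1},{"x":-1.07,"y":-4,"z":0,"roll":0,"claw":1},{"x":-1.07,"y":-4,"z":3,"roll":0,"claw":1},{"x":-1.07,"y":-4,"z":7,"roll":0,"claw":1},{"x":-1.07,"y":-4,"z":10,"roll":0,"claw":1}]}}

```text
clock: 10.4
eef_pos: [510.1, -52.5, 210.6]
tool_rot: [-3.141, 0.002, -1.833]
force: [0.6, 0.4, 0.5]
width: 0.0
```

>>> {"api": "send_rows", "payload": {"rows": [{"x":-1,"y":-4,"z":1,"roll":0,"claw":1},{"x":-2,"y":-8,"z":1,"roll":0,"claw":1},{"x":-3,"y":-12,"z":1,"roll":0,"claw":1},{"x":-4,"y":-16,"z":1,"roll":0,"claw":1},{"x":-5,"y":-20,"z":1,"roll":0,"claw":1}]}}

```text
clock: 10.82
eef_pos: [459.9, -254.0, 219.3]
tool_rot: [-3.14, -0.0, -1.832]
force: [1.1, 0.6, -0.3]
width: 0.0
```

>>> {"api": "send_rows", "payload": {"rows": [{"x":-0.5,"y":-4,"z":0,"roll":0,"claw":1},{"x":-1,"y":-8,"z":0,"roll":0,"claw":1},{"x":-1,"y":-12,"z":0,"roll":0,"claw":1},{"x":-1,"y":-15,"z":0,"roll":0,"claw":1},{"x":-1,"y":-15,"z":0,"roll":0,"claw":1}]}}

```text
clock: 11.23
eef_pos: [447.5, -411.5, 216.4]
tool_rot: [-3.141, 0.001, -1.846]
force: [-0.5, -0.1, -0.5]
width: 0.2
```

```bash
python3 look.py i
python3 - <<'E'
from h import *
a=cv2.imread('pics/top_i_full.png')[150:220,190:260]; b=cv2.imread('pics/side_i_full.png')[140:210,210:280]
cv2.imwrite('pics/i2.png',np.hstack([cv2.resize(x,(400,400),interpolation=2) for x in(a,b)]))
for c in("top","side"):
    for q,z in(("bolt_tab",128),("disc_peg",130),("keeper_end",70),("dowel",70),("block",70)):
        for r in ctrl.place_of(c,q)[:2]:print(c,q,np.round(r["uv"]),round(r["confidence"],2),np.round(ci(at_z(c,r["uv"],z))))
E
```

```text
tcp [ 447.46791683 -411.45152813  216.40350301] case [  35.63723949 -406.38974032] 11.2333 [-0.45158785 -0.13089324 -0.53099879]
top bolt_tab [248. 195.] 0.8 [-7.  1.]
top bolt_tab [332. 300.] 0.71 [-239. -317.]
top disc_peg [233. 201.] 0.69 [-35.  38.]
top keeper_end [204. 186.] 0.56 [-10. 141.]
top dowel [275. 173.] 0.43 [ 85. -59.]
top block [280. 233.] 0.48 [ -91. -123.]
side bolt_tab [387. 202.] 0.82 [ 320. -137.]
side bolt_tab [248. 184.] 0.66 [2. 2.]
side disc_peg [235. 170.] 0.82 [-20.  76.]
side keeper_end [240. 177.] 0.62 [  0. 137.]
side keeper_end [287. 212.] 0.48 [ 93. -58.]
side dowel [287. 211.] 0.4 [ 96. -54.]
side block [218. 233.] 0.88 [ -88. -114.]
```

View pics/i2.png

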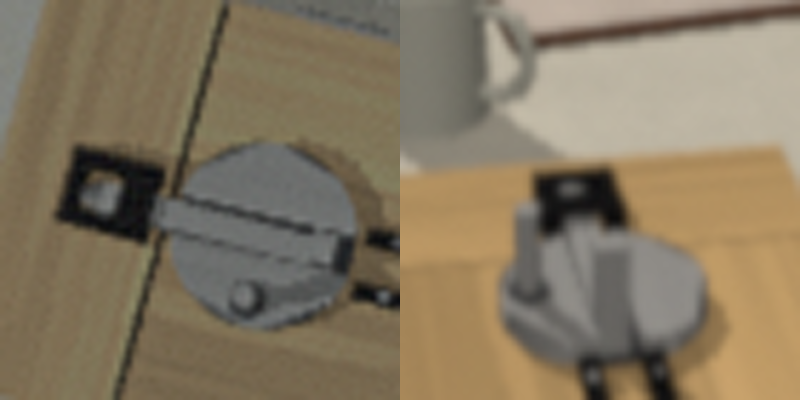

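```bash
python3 -c "
from cell import ctrl
print(ctrl.finish_job())"
```

```text
the job is handed in; nothing more can be done
None
```

The case is bolted, and the job is handed in at about 11.5 s of the 46 s allowed. I turned the disc by its peg from about 121° to about 178°, close enough to line up. Then I pushed the bolt by its tab through the slot into the keeper.

**Bolt home:** it stopped hard. Pushing on only raised the force, from 5 N to about 12 N, with no further movement. After I backed off, the pictures showed the bolt through the slot with its nose at the keeper's end. The back of the tab measured case y ≈ +1 to +2 mm, where 0 is expected fully home. That is within the 2 mm calibration.

**Bystanders:** the block and dowel measured within a few mm of where they started, apart from one top-camera dowel reading about 10 mm off that the side camera did not repeat. I did not measure the mug and adapter again; the path stayed well above both and no contact force showed.

**Clearance:** the arm finished with the fingertips about 205 mm above the table, touching nothing.

**Disagreements:**
- The side camera's network put the peg top at case (-20, 76). The top camera gave (-35, 38), which matches the picture, so I took the side value as a misreading.
- The last contact point came about 2 mm further along than I had worked out, again within calibration.

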